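End the slide dryer's run on its keys and pop its lid

TASK

End the slide dryer's run so that the slides can be taken out: press its yellow key, then the blue, then the green, one at a time, each fully down and let up again, and do not press the red key. Then push down the black pad at the front of the blue lid until the catch lets go, and let the lid swing fully open. Leave the other things on the desk where they are.

Things in the scene. Friction and masses are not known exactly. Their poses are not given: they have to be found in the camera images.
- dryer: the slide dryer: a white bench instrument, 180 mm deep (x), 250 mm wide (y), 76 mm high; fixed to the desk. Origin: centre of its underside; x points from its front (keys) to its back (lid hinge), y along the key row to the left, z up. The front 60 mm is a low key strip, top at z = 45 mm, with four keys in a row 58 mm apart at x = -58 mm; behind it is the chamber under the lid.
- yellow_top (a point): centre of the top of the yellow round key, 32 mm across, 61 mm above the desk when up; it sinks with the key. Which colour is at which of the four places changes each time.
- yellow_key (a joint): travel of the yellow key, straight down: 0 up, 0.006 m fully down; a spring pushes it back up (1.5 N at the top, 5 N fully down). It counts as pressed beyond 0.004 m, held about 0.1 s.
- yellow_pin (a joint): sinking of the white telltale pin (7 mm across, standing 6 mm out of the strip, 24 mm in front of the yellow key's centre): 0 out; the yellow key takes it down by about 0.003 to 0.005 m at the first press and it stays sunk, so it shows that the key has been pressed.
- blue_top (a point): centre of the top of the blue round key, 32 mm across, 61 mm above the desk when up; it sinks with the key. Which colour is at which of the four places changes each time.
- blue_key (a joint): travel of the blue key, straight down: 0 up, 0.006 m fully down; a spring pushes it back up (1.5 N at the top, 5 N fully down). It counts as pressed beyond 0.004 m, held about 0.1 s.
- blue_pin (a joint): sinking of the white telltale pin (7 mm across, standing 6 mm out of the strip, 24 mm in front of the blue key's centre): 0 out; the blue key takes it down by about 0.003 to 0.005 m at the first press and it stays sunk, so it shows that the key has been pressed.
- green_top (a point): centre of the top of the green round key, 32 mm across, 61 mm above the desk when up; it sinks with the key. Which colour is at which of the four places changes each time.
- green_key (a joint): travel of the green key, straight down: 0 up, 0.006 m fully down; a spring pushes it back up (1.5 N at the top, 5 N fully down). It counts as pressed beyond 0.004 m, held about 0.1 s.
- green_pin (a joint): sinking of the white telltale pin (7 mm across, standing 6 mm out of the strip, 24 mm in front of the green key's centre): 0 out; the green key takes it down by about 0.003 to 0.005 m at the first press and it stays sunk, so it shows that the key has been pressed.
- red_top (a point): centre of the top of the red round key, 32 mm across, 61 mm above the desk when up; it sinks with the key. Which colour is at which of the four places changes each time.
- red_key (a joint): travel of the red key, straight down: 0 up, 0.006 m fully down; a spring pushes it back up (1.5 N at the top, 5 N fully down). It counts as pressed beyond 0.004 m, held about 0.1 s.
- red_pin (a joint): sinking of the white telltale pin (7 mm across, standing 6 mm out of the strip, 24 mm in front of the red key's centre): 0 out; the red key takes it down by about 0.003 to 0.005 m at the first press and it stays sunk, so it shows that the key has been pressed.
- lid (a joint): angle of the blue lid about its hinge along the back edge, 73 mm above the desk: 0 shut, 1.3 rad open (stop). A spring pushes it open, a push catch holds it shut. Pushed down to about -0.03 rad (stop at -0.075) the catch lets go for good; when the finger is drawn away, the lid swings up by itself to 1.3 rad in about 2 s. Pulling does not open it.
- lid_pad (a point): centre of the top of the ribbed black pad (26 x 60 mm) at the middle of the lid's front edge, 98 mm from the hinge, 77 mm above the desk when shut: push the lid here. The catch lets go about 3 mm down (stop at about 7 mm), at about 4 N. The point moves with the lid, which is 113 mm from hinge to front edge, 234 mm wide.
- slide_box: blue flat slide box, 88 x 170 x 33 mm, loose on the desk; origin at its underside. Not to be moved.
- timer: black bench timer with three grey keys, 62 x 62 x 18 mm, loose on the desk; origin at its underside. Not to be moved.
- marker: white marker pen with red cap, 135 mm long, 17 mm thick, loose on the desk; origin at its underside. Not to be moved.
- dish: round clear dish, 58 mm across, 16 mm high, loose on the desk; origin at its underside. Not to be moved.

How it is judged (in metres and radians):
On the way, in this order (a step that is already met when the one before it is completed fails the run):
1. the yellow key is pressed down (value of joint yellow_key above 0.004 m), for 0.1 s.
2. the blue key is pressed down (value of joint blue_key above 0.004 m), for 0.1 s.
3. the green key is pressed down (value of joint green_key above 0.004 m), for 0.1 s.
4. the lid swings open (value of joint lid above 1.1 rad), for 0.2 s.
At the end, for the whole second after the job is handed in: The lid stands open beyond 1.1 rad and at rest (under 0.1 rad/s); all four keys are up (within 1.5 mm); the yellow, blue and green telltale pins are sunk (over 2 mm) and the red one is not (value of joint lid above 1.1 rad and velocity of joint lid between -0.1 and 0.1 rad/s and value of joint each of yellow_key, blue_key, green_key, red_key below 0.0015 m and value of joint each of yellow_pin, blue_pin, green_pin above 0.002 m and value of joint red_pin below 0.002 m); the robot touches nothing.
It fails at once if the red key is pressed (value of joint any of red_key, red_pin above 0.002 m).
It fails at once if the blue key is pressed before the yellow, or the green before the blue ((value of joint blue_pin above 0.002 m and value of joint yellow_pin below 0.002 m) or (value of joint green_pin above 0.002 m and value of joint blue_pin below 0.002 m)).
It fails at once if the lid is released before the green key has been pressed (value of joint lid above 0.1 rad and value of joint green_pin below 0.002 m).
It fails at once if two keys are down at the same time (value of joint each of yellow_key, blue_key above 0.002 m or value of joint each of yellow_key, green_key above 0.002 m or value of joint each of yellow_key, red_key above 0.002 m or value of joint each of blue_key, green_key above 0.002 m or value of joint each of blue_key, red_key above 0.002 m or value of joint each of green_key, red_key above 0.002 m).
It fails at once if a bystander is moved more than 20 mm (distance of any of slide_box, timer, marker, dish from where it was at the start of the episode above 0.02 m).
It also fails if it takes over 48 s, if anything falls off the work surface, if the arm or the gripper's body presses on something with over 40 N, if the wrist force passes 120 N, or if a joint passes its speed limit or range.

ROBOT

A 6-joint arm with a two-finger parallel gripper is mounted at the origin on the work surface; the furniture and walls round the work are solid. World frame = base frame: x ahead of the robot, y to its left, z up, the work surface at z = 0. Lengths are in m, angles in degrees, forces in N, time in s.
With the tool pointing down it reaches from about 0.25 to 0.8 m from the base axis. Payload 8.5 kg.
Tool frame: the origin (TCP) lies at the very end of the fingers, on their centre line; the grasp point (between the pads) lies bot.pinch_z behind it (bot.pinch_z is the distance from the TCP to the grasp point, in m); z points along the fingers, y is the line along which they close (so a half turn about z gives the same grasp; the last joint's range is limited). The gripper opens to 85 mm and grips with 20 to 120 N. Pads are 22 mm wide; open, the fingers measure 114 mm over their backs; the gripper's body (76 mm by 85 mm) begins 54 mm behind the grasp point. The pads swing forward as they close: fully open they stand 13 mm farther back than shut.
Start: joints at [-66.119, 13.648, -0.773, 75.585, 0, 90], TCP at [0.213, -0.48, 0.231] pointing down, gripper open.
Joint ranges: [-152.45, 152.45], [-59.26, 108.67], [-65.41, 83.53], [-104.44, 129.93], [-82.83, 76.93], [-180, 180]. Speed limits (degrees/s): [127.2, 127.2, 159.86, 180, 180, 180].

INTERFACE

Orientations are given as a 3x3 rotation matrix whose columns are the frame's x, y, z axes.
In Python, from station import bot, imaging gives the robot as it stands.
- The arm moves only by the tool arm_command, never from a script. Its argument "steps" is a list of rows, each a list of 3 entries, a list of its own where there are three numbers: the shift along the tool's x, y, z in m, then the turn, a rotation vector about the tool's x, y, z in rad, then the opening, from -1 (shut) to 1 (fully open). In form: [[[dx, dy, dz], [ax, ay, az], jaw], ...]. A call has 1 to 20 rows; each row shifts and turns the commanded pose from where the row before left it, along the tool's axes as they then stand; what a row does not reach is not made up. A row lasts 1/8 s, in which the tool goes at most 62.5 mm and 10.7 degrees, less where a joint would pass 70% of its speed; a pose out of reach is approached as far as the arm can. A call is refused whole if a number of a shift passes 0.0625 or a number of a turn 0.188, either way. A call with a gripper value outside its range is refused whole. The fingers move at their own pace and stop on an object; the grip force is fixed at half the most. Time passes only in rows, so rows that do not move let the fingers close. It gives the time, the measured TCP pose, the force, the opening and the grip force at its end, in the units of the state.
- bot.sense(): the state, without advancing time (a new reading comes with each control period).
- imaging.read_camera(name): name is "side" or "top" or "wrist"; returns a dict with "frame" (384x512x3 uint8, red, green, blue), "vertical_fov" (degrees; the focal length in pixels is half the picture's height over the tangent of half this angle, whatever the lens; pixels are square), "cx", "cy" (the principal point, pixels), "rvec" (rotation vector, rad) and "tvec" (3), from world to camera coordinates, as OpenCV has them. Camera axes: x right, y down, z forward; pixel columns grow to the right and rows downward; lengths in m; the calibration is good to about 2 mm. A picture is of the moment at which its call begins. There is no depth.
- bot.finish_job(): hands the job in; it is judged then, once.
The state is a dict: "time_s": time; "q": joint angles; "dq": joint speeds; "tau": joint torques, N m; "ee_pos": TCP position; "ee_rot": TCP orientation; "wrist_force": force on the tool from outside, world axes, zero at the start; "torque": the same for the moment, N m; "finger_gap": finger opening in m; "gripper_force": force on a finger pad.
Only numpy, scipy, OpenCV 4.12 (cv2) and the standard library are available. Lean on these libraries where they do the work, as an engineer would, in place of code of your own. Each camera call takes 0.05 s, during which the arm holds its last target. There are 200 camera calls.

## Working session

There is one attempt and no reset: what is moved stays moved. The work goes in short steps, Python scripts to look and compute and a tool call to move; the robot and the scene stay as the last step left them, time stands still between calls to the robot, and variables do not carry over. Pictures are saved under pics/ and viewed, at most 10 in all, crops included, and the job is handed in when it is done.

Besides the shell and the picture viewer there is one more tool, called as a command line: name --argument value ..., lists and objects as JSON in quotes. arm_command: Moves the arm, as the interface text tells. Its arguments: {"type":"object","properties":{"steps":{"type":"array","items":{"type":"array"}}},"required":["steps"]}

```bash
mkdir -p pics; python3 - <<'E'
from station import bot, imaging
import cv2, numpy as np
s=bot.sense(); print(s['time_s'],s['ee_pos'],s['ee_rot'],bot.pinch_z,s['finger_gap'])
ims=[]
for n in ("top","side"):
    c=imaging.read_camera(n); np.savez(f'{n}.npz',**c)
    print(n,c['vertical_fov'],c['cx'],c['cy'],c['rvec'],c['tvec'])
    cv2.imwrite(f'pics/{n}.png',c['frame'][:,:,::-1])
E
```

```text
0.0 [ 0.21236774 -0.47967656  0.2306721 ] [[ 9.14396667e-01  4.04818961e-01 -5.87430046e-04]
 [ 4.04819387e-01 -9.14395706e-01  1.32535854e-03]
 [-6.13246488e-07 -1.44970650e-03 -9.99998949e-01]] 0.0187 0.08518489737644425
top 54.92243632709657 262.97869948652846 193.28997616293717 [ 2.16152862 -2.15144873  0.13204593] [0.1359915  0.50233161 1.03409717]
side 49.854233082147864 257.63093734419414 196.70786613691686 [ 0.17227683 -2.79120043  1.33760524] [0.51632667 0.01020116 1.29887234]
```

View pics/top.png

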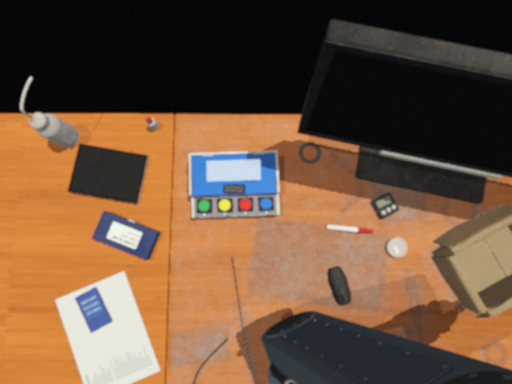

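View pics/side.png

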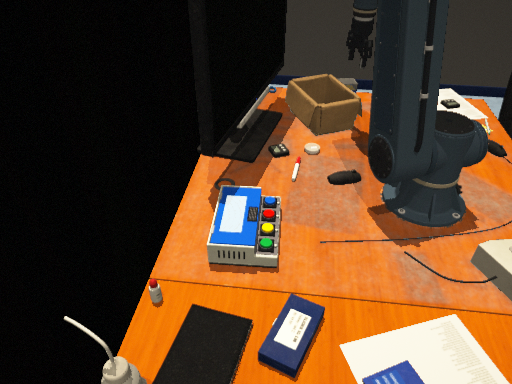

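The top view shows the dryer with keys green (204,205), yellow (225,204), red (246,204) and blue (266,203), and the pad at (234,189). The side view shows the same order, and the desk around the dryer is clear.

```bash
cat > h.py <<'E'
import cv2, numpy as np
def load(n): return dict(np.load(f'{n}.npz'))
def ray(c,uv):
    f=192/np.tan(np.radians(float(c['vertical_fov'])/2)); R=cv2.Rodrigues(c['rvec'])[0]
    d=R.T@np.array([(uv[0]-c['cx'])/f,(uv[1]-c['cy'])/f,1]); return -R.T@c['tvec'],d/np.linalg.norm(d)
def onz(c,uv,z):
    o,d=ray(c,uv); return o+d*(z-o[2])/d[2]
def tri(a,b):
    A=np.zeros((3,3));y=np.zeros(3)
    for o,d in (a,b):
        P=np.eye(3)-np.outer(d,d);A+=P;y+=P@o
    return np.linalg.solve(A,y)
H=dict(yellow=(24,36),blue=(100,125),green=(45,80),red=(172,6))
def blob(c,col,box):
    x0,x1,y0,y1=box; h=cv2.cvtColor(c['frame'][y0:y1,x0:x1],cv2.COLOR_RGB2HSV); a,b=H[col]
    hh=h[...,0]; m=((hh>=a)&(hh<=b)) if a<b else ((hh>=a)|(hh<=b))
    m=(m&(h[...,1]>130)&(h[...,2]>80)).astype(np.uint8)
    n,_,st,ce=cv2.connectedComponentsWithStats(m); k=1+np.argmax(st[1:,4])
    return ce[k]+[x0,y0],st[k,4]
E
python3 - <<'E'
from h import *
t,s=load('top'),load('side')
K=[]
for col in H:
    p,a=blob(t,col,(193,278,197,214)); q,b=blob(s,col,(259,278,194,252))
    X=onz(t,p,.059); K.append(X[:2]); print(col,p,a,q,b,X,onz(s,q,.059),tri(ray(t,p),ray(s,q)))
def pad(c,box):
    x0,x1,y0,y1=box; g=c['frame'][y0:y1,x0:x1].max(2); m=(g<75).astype(np.uint8)
    n,_,st,ce=cv2.connectedComponentsWithStats(m); k=1+np.argmax(st[1:,4]); return ce[k]+[x0,y0],st[k]
p,a=pad(t,(215,255,182,195)); q,b=pad(s,(244,261,203,225))
print('pad',p,a,q,b,onz(t,p,.077),onz(s,q,.077))
big=np.hstack([cv2.resize(t['frame'][145:222,185:285],(400,308),interpolation=2),cv2.resize(s['frame'][180:270,205:285],(320,360),interpolation=2)[:308]])
cv2.imwrite('pics/z.png',big[:,:,::-1])
E
```

```text
yellow [224.23529412 204.70588235] 119 [267.11688312 226.51948052] 77 [0.46555155 0.24652935 0.059     ] [0.46549694 0.247816   0.059     ] [0.46561998 0.24664598 0.05791206]
blue [265.54545455 203.20909091] 110 [269.69444444 200.26388889] 72 [0.47029202 0.13096255 0.059     ] [0.46925075 0.13605233 0.059     ] [0.47015439 0.13094634 0.05486959]
green [203.59550562 205.4494382 ] 89 [265.5106383  242.43617021] 94 [0.46319628 0.30424125 0.059     ] [0.46358696 0.30801658 0.059     ] [0.46367246 0.30477781 0.05572039]
red [244.6779661  204.04237288] 118 [268.42045455 213.07954545] 88 [0.46768012 0.1893475  0.059     ] [0.46739163 0.19271669 0.059     ] [0.46778862 0.18949272 0.05620007]Traceback (most recent call last):
  File "<stdin>", line 10, in <module>
  File "<stdin>", line 9, in pad
    return _wrapfunc(a, 'argmax', axis=axis, out=out, **kwds)
    return bound(*args, **kwds)
ValueError: attempt to get argmax of an empty sequence
```

```bash
python3 - <<'E'
from h import *
t=load('top');s=load('side')
print('pad', onz(t,(233.5,189),.077), onz(s,(252.5,214),.077), onz(t,(189,153),.074),onz(t,(278,151),.074))
g=np.array([.0071,.1733]);d=np.array([-.0071,.1733])/np.hypot(*g);print(np.degrees(np.arctan2(-d[0],d[1])))
s=s['frame'];t=t['frame']
big=np.hstack([cv2.resize(t[147:217,185:285],(400,280),interpolation=2),cv2.resize(s[186:256,205:285],(320,280),interpolation=2)])
cv2.imwrite('pics/z.png',big[:,:,::-1])
E
```

```text
pad [0.50756592 0.21976504 0.077     ] [0.50835917 0.22272544 0.077     ] [0.60936166 0.34640722 0.074     ] [0.61619988 0.0966496  0.074     ]
2.346062664727819
```

View pics/z.png

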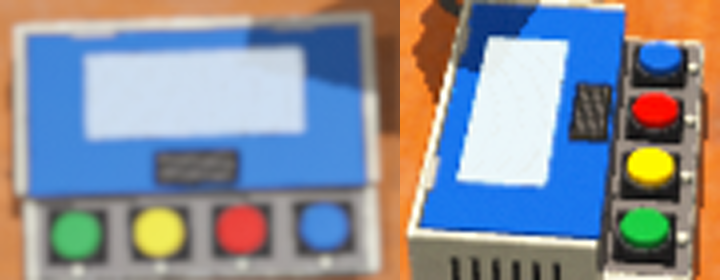

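Key spacing measures 58 mm, the height is about right and yaw is 2.35°. I'll close the fingers, square up to the dryer and move above yellow.

arm_command --steps '[[[0,0,0],[0,0,0.125],-1],[[0,0,0],[0,0,0.125],-1],[[0,0,0],[0,0,0.126],-1],[[0.017,-0.045,0],[0,0,0],-1],[[0.018,-0.045,0],[0,0,0],-1],[[0.018,-0.045,0],[0,0,0],-1],[[0.018,-0.045,0],[0,0,0],-1],[[0.018,-0.045,0],[0,0,0],-1],[[0.018,-0.045,0],[0,0,0],-1],[[0.018,-0.045,0],[0,0,0],-1],[[0.018,-0.045,0],[0,0,0],-1],[[0.018,-0.045,0],[0,0,0],-1],[[0.018,-0.045,0],[0,0,0],-1],[[0.018,-0.045,0],[0,0,0],-1],[[0.018,-0.045,0],[0,0,0],-1],[[0.018,-0.045,0],[0,0,0],-1],[[0.017,-0.045,0],[0,0,0],-1],[[0.017,-0.045,0],[0,0,0],-1],[[0.017,-0.04,0],[0,0,0],-1],[[0,0,0],[0,0,0],-1]]'

```text
time_s: 2.6
ee_pos: [0.4697, 0.1257, 0.2405]
ee_rot: [[0.981, 0.195, -0.022], [0.196, -0.975, 0.1], [-0.002, -0.102, -0.995]]
wrist_force: [-0.3, -1.2, 0.6]
finger_gap: 0.0001
gripper_force: 0.0
```

arm_command --steps '[[[0,0,0],[0,0,0],-1],[[0,0,0],[0,0,0],-1],[[0,0,0],[0,0,0],-1],[[0,0,0],[0,0,0],-1]]'

```text
time_s: 3.1
ee_pos: [0.4686, 0.1252, 0.2412]
ee_rot: [[0.981, 0.195, -0.021], [0.196, -0.975, 0.1], [-0.001, -0.102, -0.995]]
wrist_force: [0.5, -0.2, -0.3]
finger_gap: 0.0003
gripper_force: 0.0
```

Some of the motion was clipped and the tool tilted, so I'll compute the correction.

```bash
cat >> h.py <<'E'
from scipy.spatial.transform import Rotation as Ro
a=np.radians(2.35); RD=np.array([[np.cos(a),np.sin(a),0],[np.sin(a),-np.cos(a),0],[0,0,-1]])
def go(P):
    from station import bot
    s=bot.sense(); R=np.array(s['ee_rot']); d=np.array(P)-s['ee_pos']
    print('q',np.round(s['q'],1),'pos',np.round(s['ee_pos'],4),'turn',Ro.from_matrix(R.T@RD).as_rotvec().round(4),'shift now',(R.T@d).round(4),'shift squared',(RD.T@d).round(4),'F',np.round(s['wrist_force'],1))
E
python3 -c "
from h import *
go([.4656,.2467,.09])"
```

```text
q [ 11.3   9.5  -4.9  75.7   5.8 179.9] pos [0.4686 0.1252 0.2412] turn [-0.1018  0.0092  0.1563] shift now [ 0.0211 -0.1037  0.1626] shift squared [ 0.002  -0.1215  0.1512] F [ 0.5 -0.2 -0.3]
```

Joint 6 ran into its 180° limit. I'll use yaw 92.35° instead, with the fingers' line along dryer x.

```bash
sed -i 's/radians(2.35)/radians(92.35)/' h.py
python3 -c "
from h import *
go([.4656,.2467,.09])"
```

```text
q [ 11.3   9.5  -4.9  75.7   5.8 179.9] pos [0.4686 0.1252 0.2412] turn [-0.0853 -0.0712 -1.413 ] shift now [ 0.0211 -0.1037  0.1626] shift squared [0.1215 0.002  0.1512] F [ 0.5 -0.2 -0.3]
```

arm_command --steps '[[[0,0,0],[-0.0085,-0.0071,-0.1413],-1],[[0,0,0],[-0.0085,-0.0071,-0.1413],-1],[[0,0,0],[-0.0085,-0.0071,-0.1413],-1],[[0,0,0],[-0.0085,-0.0071,-0.1413],-1],[[0,0,0],[-0.0085,-0.0071,-0.1413],-1],[[0,0,0],[-0.0085,-0.0071,-0.1413],-1],[[0,0,0],[-0.0085,-0.0071,-0.1413],-1],[[0,0,0],[-0.0085,-0.0071,-0.1413],-1],[[0,0,0],[-0.0085,-0.0071,-0.1413],-1],[[0,0,0],[-0.0085,-0.0071,-0.1413],-1],[[0.04,0,0],[0,0,0],-1],[[0.04,0,0],[0,0,0],-1],[[0.04,0.002,0],[0,0,0],-1],[[0,0,0],[0,0,0],-1],[[0,0,0],[0,0,0],-1]]'

```text
time_s: 4.97
ee_pos: [0.4655, 0.2452, 0.241]
ee_rot: [[-0.042, 0.999, -0.001], [0.999, 0.042, -0.0], [-0.0, -0.001, -1.0]]
wrist_force: [-0.0, 0.2, 0.3]
finger_gap: 0.0004
gripper_force: 0.0
```

```bash
python3 -c "
from h import *
go([.4656,.2467,.08])"
```

```text
q [ 27.8  13.6   0.6  77.    0.  115.4] pos [0.4655 0.2452 0.241 ] turn [-0.0007  0.0001  0.001 ] shift now [0.0015 0.0003 0.161 ] shift squared [0.0015 0.0002 0.161 ] F [-0.   0.2  0.3]
```

arm_command --steps '[[[0.0015,0,0.04],[0,0,0],-1],[[0,0,0.04],[0,0,0],-1],[[0,0,0.04],[0,0,0],-1],[[0,0,0.03],[0,0,0],-1],[[0,0,0.014],[0,0,0],-1],[[0,0,0],[0,0,0],-1],[[0,0,0],[0,0,0],-1]]'

```text
time_s: 5.85
ee_pos: [0.4664, 0.2472, 0.0783]
ee_rot: [[-0.041, 0.999, 0.001], [0.999, 0.041, 0.001], [0.001, 0.001, -1.0]]
wrist_force: [-0.6, 0.3, -0.2]
finger_gap: 0.0001
gripper_force: 0.0
```

```bash
python3 - <<'E'
from h import *
from station import imaging
go([.4656,.2467,.055])
s=imaging.read_camera('side')['frame'];t=imaging.read_camera('top')['frame']
cv2.imwrite('pics/a.png',np.hstack([cv2.resize(t[147:247,165:285],(420,350),interpolation=2),cv2.resize(s[170:260,205:295],(350,350),interpolation=2)])[:,:,::-1])
E
```

```text
q [ 27.9  19.5 -16.2  54.2   0.  115.5] pos [0.4664 0.2472 0.0783] turn [ 0.0013 -0.0011  0.0001] shift now [-0.0004 -0.0009  0.0233] shift squared [-0.0004 -0.0008  0.0233] F [-0.6  0.3 -0.2]
```

View pics/a.png

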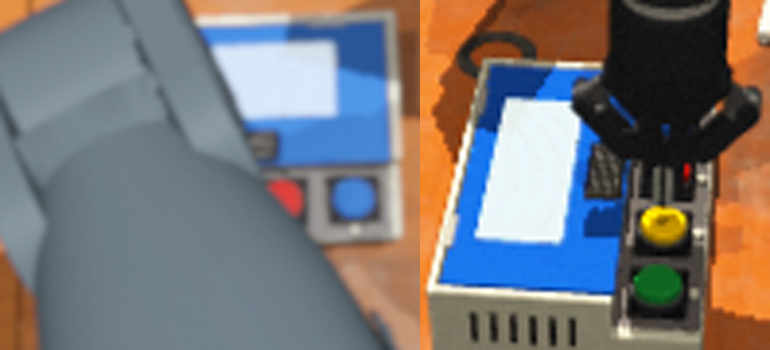

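The fingers (side crop, about (655,190)) are centred above the yellow key (663,225), and the lid and its neighbours are clear. Pressing yellow.

arm_command --steps '[[[0,-0.001,0.012],[0,0,0],-1],[[0,0,0.006],[0,0,0],-1],[[0,0,0.005],[0,0,0],-1],[[0,0,0],[0,0,0],-1],[[0,0,0],[0,0,0],-1],[[0,0,0],[0,0,0],-1]]'

```text
time_s: 6.7
ee_pos: [0.4645, 0.247, 0.0547]
ee_rot: [[-0.042, 0.999, -0.0], [0.999, 0.042, 0.001], [0.001, -0.0, -1.0]]
wrist_force: [-2.9, -1.4, 12.3]
finger_gap: 0.0
gripper_force: 5.9
```

It has bottomed at 0.0547 m with 12 N. Lift, then check the pose above blue.

arm_command --steps '[[[0,0,-0.02],[0,0,0],-1],[[0,0,-0.025],[0,0,0],-1],[[-0.038,0.001,0],[0,0,0],-1],[[-0.04,0,0],[0,0,0],-1],[[-0.038,0,0],[0,0,0],-1],[[0,0,0.015],[0,0,0],-1],[[0,0,0],[0,0,0],-1],[[0,0,0],[0,0,0],-1]]'

```text
time_s: 7.7
ee_pos: [0.4704, 0.1314, 0.0842]
ee_rot: [[-0.042, 0.999, -0.001], [0.999, 0.042, 0.0], [0.0, -0.001, -1.0]]
wrist_force: [-0.1, -0.3, 0.9]
finger_gap: -0.0001
gripper_force: 0.0
```

```bash
python3 - <<'E'
from h import *
from station import imaging
go([.4704,.1308,.0547])
s=imaging.read_camera('side')['frame'];t=imaging.read_camera('top')['frame']
cv2.imwrite('pics/b.png',np.hstack([cv2.resize(t[147:247,165:285],(420,350),interpolation=2),cv2.resize(s[170:260,205:295],(350,350),interpolation=2)])[:,:,::-1])
E
```

```text
q [ 15.6  15.8 -20.8  53.4   0.  103.2] pos [0.4704 0.1314 0.0842] turn [-0.0005 -0.0003  0.001 ] shift now [-0.0006 -0.0001  0.0295] shift squared [-0.0006 -0.0001  0.0295] F [-0.1 -0.3  0.9]
```

View pics/b.png

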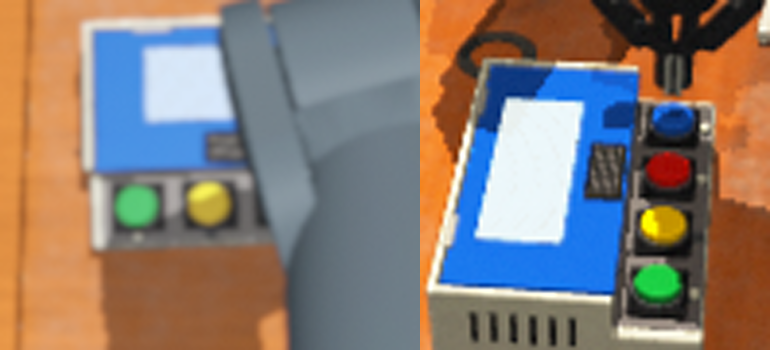

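Yellow is up again and its pin no longer shows. The fingers at (673,85) are right above blue (673,120). Pressing blue, then moving over green.

arm_command --steps '[[[0,0,0.018],[0,0,0],-1],[[0,0,0.006],[0,0,0],-1],[[0,0,0.006],[0,0,0],-1],[[0,0,0],[0,0,0],-1],[[0,0,0],[0,0,0],-1],[[0,0,0],[0,0,0],-1]]'

```text
time_s: 8.55
ee_pos: [0.4702, 0.1314, 0.0547]
ee_rot: [[-0.042, 0.999, -0.0], [0.999, 0.042, 0.001], [0.001, -0.0, -1.0]]
wrist_force: [-4.0, 0.8, 8.0]
finger_gap: -0.0002
gripper_force: 4.3
```

arm_command --steps '[[[0,0,-0.02],[0,0,0],-1],[[0,0,-0.025],[0,0,0],-1],[[0.043,0,0],[0,0,0],-1],[[0.044,0,0],[0,0,0],-1],[[0.044,0,0],[0,0,0],-1],[[0.043,0,0],[0,0,0],-1],[[0,0,0.015],[0,0,0],-1],[[0,0,0],[0,0,0],-1],[[0,0,0],[0,0,0],-1]]'

```text
time_s: 9.68
ee_pos: [0.4631, 0.3039, 0.0841]
ee_rot: [[-0.04, 0.999, -0.001], [0.999, 0.04, -0.0], [-0.0, -0.001, -1.0]]
wrist_force: [-0.8, 0.0, 0.1]
finger_gap: 0.0
gripper_force: 0.0
```

```bash
python3 - <<'E'
from h import *
from station import imaging
go([.4632,.3046,.0547])
s=imaging.read_camera('side')['frame'];t=imaging.read_camera('top')['frame']
cv2.imwrite('pics/c.png',np.hstack([cv2.resize(t[147:247,165:285],(420,350),interpolation=2),cv2.resize(s[170:260,205:295],(350,350),interpolation=2)])[:,:,::-1])
E
```

```text
q [ 33.3  21.5 -12.   56.5   0.  120.9] pos [0.4631 0.3039 0.0841] turn [-0.0009  0.0002 -0.0005] shift now [0.0007 0.0001 0.0294] shift squared [0.0007 0.0001 0.0294] F [-0.8  0.   0.1]
```

View pics/c.png

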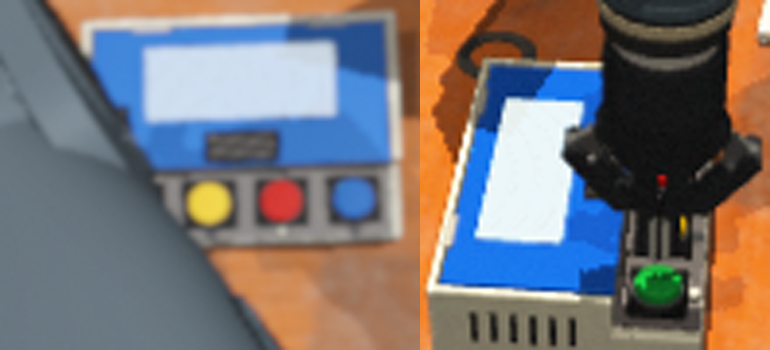

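Blue's pin is sunk, only red's shows at (281,232), and the fingers are over green. Pressing green, then moving above the pad.

arm_command --steps '[[[0.0005,0,0.018],[0,0,0],-1],[[0,0,0.006],[0,0,0],-1],[[0,0,0.006],[0,0,0],-1],[[0,0,0],[0,0,0],-1],[[0,0,0],[0,0,0],-1],[[0,0,0],[0,0,0],-1]]'

```text
time_s: 10.52
ee_pos: [0.4631, 0.3048, 0.0548]
ee_rot: [[-0.041, 0.999, -0.0], [0.999, 0.041, -0.0], [-0.0, -0.0, -1.0]]
wrist_force: [-2.0, -4.4, 7.0]
finger_gap: -0.0005
gripper_force: 3.5
```

arm_command --steps '[[[0,0,-0.03],[0,0,0],-1],[[0,0,-0.03],[0,0,0],-1],[[-0.044,0.02,0],[0,0,0],-1],[[-0.044,0.021,0],[0,0,0],-1],[[0,0,0],[0,0,0],-1],[[0,0,0],[0,0,0],-1],[[0,0,0],[0,0,0],-1]]'

```text
time_s: 11.4
ee_pos: [0.5075, 0.22, 0.1141]
ee_rot: [[-0.042, 0.999, -0.0], [0.999, 0.042, 0.001], [0.001, -0.0, -1.0]]
wrist_force: [0.3, 0.5, -0.9]
finger_gap: -0.0001
gripper_force: 0.0
```

```bash
python3 - <<'E'
from h import *
from station import imaging
go([.508,.2185,.072])
s=imaging.read_camera('side')['frame'];t=imaging.read_camera('top')['frame']
cv2.imwrite('pics/d.png',np.hstack([cv2.resize(t[147:247,165:285],(420,350),interpolation=2),cv2.resize(s[170:260,205:295],(350,350),interpolation=2)])[:,:,::-1])
E
```

```text
q [ 23.4  20.   -9.5  60.5   0.  111. ] pos [0.5075 0.22   0.1141] turn [-0.0004 -0.0006  0.0014] shift now [-0.0015  0.0005  0.0421] shift squared [-0.0015  0.0005  0.0421] F [ 0.3  0.5 -0.9]
```

View pics/d.png

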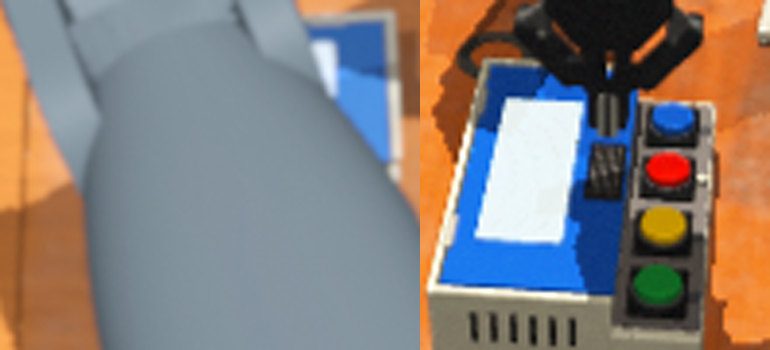

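Green's pin is sunk and only red's shows at (703,178). The fingers at (608,115) are above the pad (605,170). Pushing the pad.

arm_command --steps '[[[-0.001,0,0.02],[0,0,0],-1],[[0,0,0.013],[0,0,0],-1],[[0,0,0.005],[0,0,0],-1],[[0,0,0.004],[0,0,0],-1],[[0,0,0],[0,0,0],-1],[[0,0,0],[0,0,0],-1]]'

```text
time_s: 12.25
ee_pos: [0.5081, 0.2183, 0.0724]
ee_rot: [[-0.041, 0.999, 0.0], [0.999, 0.041, 0.001], [0.001, 0.0, -1.0]]
wrist_force: [-1.8, -0.1, 2.5]
finger_gap: -0.0001
gripper_force: 1.1
```

arm_command --steps '[[[0,-0.005,-0.02],[0,0,0],-1],[[0,-0.03,-0.03],[0,0,0],-1],[[0,-0.05,-0.03],[0,0,0],-1],[[0,-0.05,-0.03],[0,0,0],-1],[[-0.04,0,-0.03],[0,0,0],-1],[[-0.05,0,0],[0,0,0],-1],[[-0.05,0,0],[0,0,0],-1],[[-0.05,0,0],[0,0,0],-1],[[-0.05,0,0],[0,0,0],-1],[[0,0,0],[0,0,0],-1],[[0,0,0],[0,0,0],-1],[[0,0,0],[0,0,0],-1],[[0,0,0],[0,0,0],-1],[[0,0,0],[0,0,0],-1],[[0,0,0],[0,0,0],-1],[[0,0,0],[0,0,0],-1],[[0,0,0],[0,0,0],-1],[[0,0,0],[0,0,0],-1],[[0,0,0],[0,0,0],-1],[[0,0,0],[0,0,0],-1]]'

```text
time_s: 14.75
ee_pos: [0.3829, -0.0272, 0.212]
ee_rot: [[-0.041, 0.999, -0.0], [0.999, 0.041, 0.0], [0.0, -0.0, -1.0]]
wrist_force: [0.3, -0.5, -0.1]
finger_gap: -0.0002
gripper_force: 0.0
```

```bash
python3 - <<'E'
from h import *
from station import imaging
go([.508,.2185,.072])
s=imaging.read_camera('side')['frame'];t=imaging.read_camera('top')['frame']
cv2.imwrite('pics/e.png',np.hstack([cv2.resize(t[147:247,165:285],(420,350),interpolation=2),cv2.resize(s[150:260,185:295],(350,350),interpolation=2)])[:,:,::-1])
E
```

```text
q [ -4.1   0.3 -19.4  70.3   0.   83.5] pos [ 0.3829 -0.0272  0.212 ] turn [-0.0004 -0.0004  0.0004] shift now [0.2403 0.1352 0.1401] shift squared [0.2404 0.135  0.14  ] F [ 0.3 -0.5 -0.1]
```

View pics/e.png

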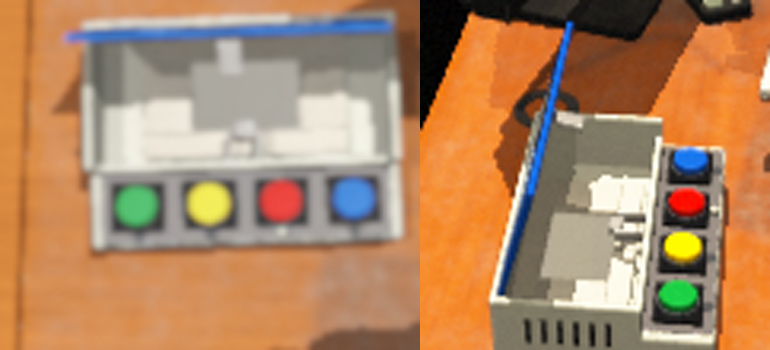

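The lid stands fully open (blue edge at row ~30 in the top crop), all keys are up and only red's pin is out at (281,232). I'll let it settle briefly, then hand in.

arm_command --steps '[[[0,0,0],[0,0,0],-1],[[0,0,0],[0,0,0],-1],[[0,0,0],[0,0,0],-1],[[0,0,0],[0,0,0],-1],[[0,0,0],[0,0,0],-1],[[0,0,0],[0,0,0],-1],[[0,0,0],[0,0,0],-1],[[0,0,0],[0,0,0],-1]]'

```text
time_s: 15.85
ee_pos: [0.383, -0.0272, 0.212]
ee_rot: [[-0.041, 0.999, -0.0], [0.999, 0.041, 0.0], [0.0, -0.0, -1.0]]
wrist_force: [-0.4, -0.9, -0.1]
finger_gap: 0.0
gripper_force: 0.0
```

```bash
python3 -c "
from station import bot
print(bot.finish_job())"
```

```text
the job is handed in; nothing more can be done
None
```

I pressed yellow, blue and green in order, left red alone, released the lid, which swung fully open, and handed the job in at about 16 s; the hand-in gave no verdict.

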